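Weigh a lopsided neck blank on a narrow post scale

TASK

Weigh the ukulele neck blank: a hidden steel insert puts its balance point anywhere along the shaft, so try it with a small lift, feel which end is heavy, and shift the grip until it lifts level in balance. Carry it to the bench scale and, with the gripper directly above the slim weighing post, lower it gently, fingerboard face down, until it bears on the post, without pushing the post to its stop. Let go so that it stays level on the post alone; do not disturb the glue cup, the glue bottle or the roll of tape.

Things in the scene. Friction and masses are not known exactly. Their poses are not given: they have to be found in the camera images.
- neck_mid (a point): Centre of the shaft of the ukulele neck blank (loose, 0.43-0.69 kg): brown wooden bar 200 long (its x), 36 wide (y), 30 mm thick (z, up), lying on its dark fingerboard face; 15 mm above the underside. Grip across the 36 mm, from 85 mm on the nut (-x) side to 52 mm on the heel (+x) side of here. The balance point, hidden, lies from 46 mm on the nut side to 52 mm on the heel side of here.
- neck_heel (a point): Top of the blank's heel block, which fills the last 34 mm of its +x end (66 to 100 mm from the middle) and rises to 58 mm above the underside; the other end has a white nut. Lifted off balance, the blank loads the wrist with a moment (weight x distance from grip to balance point), and its heavy end may sag or stay down in a weak grip.
- post_top (a point): Centre of the flat 20 x 20 mm top of the scale's upright post, 75 mm above the worktop unloaded; x and y along its sides. The post is narrower than the blank, which stays on it only with its balance point over the top. Below: a grey scale body 150 x 120 mm, fixed, its top 44 mm under the post's top, and a 44 mm round collar 35 mm under it.
- post (a joint): How far the sprung post is pressed down, m: 0 unloaded, grows downward, 1 mm per newton (4 to 7 mm under the blank), hard stop at 0.014
- glue_cup: White cup with a stirring stick, 64 x 84 x 73 mm, loose; origin at the centre of its underside; leave alone
- glue_bottle: White glue bottle with a long nozzle, 67 mm across, 190 mm tall, loose; origin at the centre of its underside; leave alone
- tape: Roll of cream masking tape, 126 x 129 x 36 mm, lying flat, loose; origin at the centre of its underside; leave alone

How it is judged:
By the outcome, as a careful person would: the job done as asked, in the order asked, and still so for the second after the job is handed in, with the robot touching nothing.
It also fails if it takes over 56 s, if anything falls off the work surface, if the arm or the gripper's body presses on something with over 40 N, if the wrist force passes 120 N, or if a joint passes its speed limit or range.

ROBOT

A 6-joint arm with a two-finger parallel gripper is mounted at the origin on a cart in front of the work surface, level with it; the furniture and walls round the work are solid. World frame = base frame: x ahead of the robot, y to its left, z up, the work surface at z = 0. Lengths are in m, angles in degrees, forces in N, time in s.
With the tool pointing down it reaches from about 0.275 to 0.825 m from the base axis. Payload 5.2 kg.
Tool frame: the origin (TCP) lies at the very end of the fingers, on their centre line; the grasp point (between the pads) lies 19 mm behind it (ctrl.hold_point_z is the distance from the TCP to the grasp point, in m); y points along the fingers, z is the direction in which the jaws open and shut, and the axes are right-handed (so a half turn about y gives the same grasp; the last joint's range is limited). The gripper opens to 93 mm and grips with 3 to 60 N. Pads are 15 mm wide; open, the fingers measure 128 mm over their backs; the gripper's body (75 mm by 188 mm) begins 65 mm behind the grasp point.
Start: joints at [57.88, 14.817, 87.949, -0, 77.235, -11.62], TCP at [0.193, 0.515, 0.219] pointing down, gripper open.
Joint ranges: [-179.93, 179.93], [-52.35, 119.4], [10.71, 147.94], [-69.91, 249.91], [12.55, 155.21], [-178.61, 178.61]. Speed limits (degrees/s): [147.25, 147.25, 180, 180, 180, 180].

INTERFACE

Orientations are given as a 3x3 rotation matrix whose columns are the frame's x, y, z axes.
In Python, from station import ctrl gives the robot as it stands. The module is installed in compiled form; this text tells all that it offers.
- The arm moves only by the tool play_rows, never from a script. Its argument "series" is a list of rows, each a list of 4 numbers: the shift along the world's x, y, z in m, then the turn about the world's z in degrees. In form: [[tx, ty, tz, turn], ...]. A call has 1 to 5 rows; each row shifts and turns the commanded pose from where the row before left it; what a row does not reach is not made up. A row lasts 1/12 s, in which the tool goes at most 41.7 mm and 7.16 degrees, less where a joint would pass 70% of its speed; a pose out of reach is approached as far as the arm can. A call with a gripper value outside its range is refused whole. "hand" is the finger opening in m, from 0 to 0.093, set as the call begins (left out, the last holds). The fingers move at their own pace and stop on an object; the grip force is fixed at half the most. Time passes only in rows, so rows that do not move let the fingers close. It gives the time, the measured TCP pose, the force and the opening at its end, in the units of the state.
- ctrl.get_obs(): the state, without advancing time (a new reading comes with each control period).
- ctrl.camera(name): name is "scene" or "top" or "wrist"; returns the picture (400x640x3 uint8, red, green, blue); there is no depth.
- ctrl.calibration(name): a dict with "intrinsics" (3x3 intrinsics, pixels), "world_from_camera" (4x4, takes a point from camera to world coordinates). Camera axes: x right, y down, z forward; pixel columns grow to the right and rows downward; lengths in m; the calibration is good to about 2 mm. The wrist camera is an equidistant fisheye: a pixel r from the principal point sees the ray r / f radians off the axis. A picture is of the moment at which its call begins: read the wrist's pose just before it. calibration takes no time and is no camera call; for the wrist camera it gives the pose at the moment of the call.
- ctrl.hand_in(): hands the job in, once; it reports no verdict.
The state is a dict: "time": time; "joints": joint angles; "joint_velocities": joint speeds; "joint_torque": joint torques, N m; "ee_pos": TCP position; "orientation": TCP orientation; "ft_force": force on the tool from outside, world axes, zero at the start; "moment": the same for the moment, N m; "grip_width": opening from 0.0 (shut) to 1.0 (fully open).
Only numpy, scipy, OpenCV 4.12 (cv2) and the standard library are available. Lean on these libraries where they do the work, as an engineer would, in place of code of your own. Each camera call takes 0.05 s, during which the arm holds its last target. There are 200 camera calls.

## Working session

There is one attempt and no reset: what is moved stays moved. The work goes in short steps, Python scripts to look and compute and a tool call to move; the robot and the scene stay as the last step left them, time stands still between calls to the robot, and variables do not carry over. Pictures are saved under pics/ and viewed, about 8 in all and at most 12, crops included, and the job is handed in when it is done.

Besides the shell and the picture viewer there is one more tool, called after ">>>" by a JSON object that holds its "method" and its "body", one argument or row to a line. play_rows: Moves the arm, as the interface text tells. Its arguments: {"type":"object","properties":{"series":{"type":"array","items":{"type":"array","items":{"type":"number"}}},"hand":{"type":"number"}},"required":["series"]}

```bash
mkdir -p pics
cat > h.py <<'E'
import numpy as np,cv2
from station import ctrl
def shot(n,f,crop=None,s=1):
    im=ctrl.camera(n)[:,:,::-1]
    cv2.imwrite('pics/full_'+f,im)
    if crop: x0,y0,x1,y1=crop; im=im[y0:y1,x0:x1]
    if s!=1: im=cv2.resize(im,None,fx=s,fy=s,interpolation=cv2.INTER_CUBIC)
    cv2.imwrite('pics/'+f,im)
def world(n,px,z):
    c=ctrl.calibration(n);K=np.array(c['intrinsics']);T=np.array(c['world_from_camera'])
    u=(px[0]-K[0,2])/K[0,0];v=(px[1]-K[1,2])/K[1,1]
    if n=='wrist':
        r=np.hypot(u,v);d=np.array([u/r*np.sin(r),v/r*np.sin(r),np.cos(r)])
    else: d=np.array([u,v,1])
    d=T[:3,:3]@d;o=T[:3,3]
    return o+d*(z-o[2])/d[2]
E
python3 - <<'E'
from h import *
shot('top','t1.png');shot('scene','s1.png')
o=ctrl.get_obs();print(o)
E
```

```text
{'time': 0.1, 'joints': array([ 5.78816424e+01,  1.48548657e+01,  8.80028802e+01, -2.01415733e-03,
        7.72336112e+01, -1.16189532e+01]), 'joint_velocities': array([-0.02764681, -0.21787475, -0.19029189,  0.04906085, -0.09247022,
        0.05244301]), 'joint_torque': array([ 3.77175777e-03, -4.38206184e+01, -2.84644836e+01,  7.23517151e-02,
        3.61730426e-02, -6.09877247e-05]), 'ee_pos': array([0.19233679, 0.5147693 , 0.21791637]), 'orientation': array([[ 9.36678442e-01, -8.18700928e-04,  3.50189700e-01],
       [-3.50190539e-01, -1.36867749e-03,  9.36677486e-01],
       [-2.87561966e-04, -9.99998728e-01, -1.56871202e-03]]), 'ft_force': array([-0.02522424,  0.84599295,  0.12059744]), 'moment': array([-0.04979236, -0.03883448, -0.03338856]), 'grip_width': 1.000167034529885}
```

View pics/t1.png

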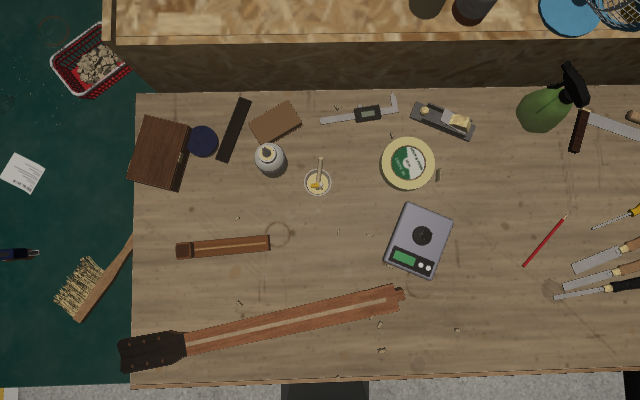

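View pics/s1.png

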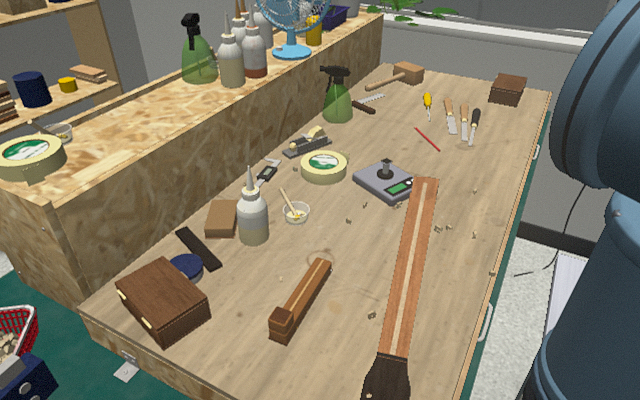

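The top view shows the blank with its heel at about (185,250) and its other end at (270,243). The scale post is near (422,236), the cup at (318,182), the bottle at (268,157) and the tape at (408,163).

Run:
```python
from h import *
im=cv2.imread('pics/full_t1.png')
a=cv2.resize(im[215:275,165:295],None,fx=6,fy=6,interpolation=cv2.INTER_CUBIC)
b=cv2.resize(im[195:285,375:465],None,fx=6,fy=6,interpolation=cv2.INTER_CUBIC)
c=np.zeros((600,800,3),np.uint8)
c[:360*5//6*1]=0
a=cv2.resize(im[225:265,170:280],None,fx=7,fy=7,interpolation=cv2.INTER_CUBIC)   #770x280
b=cv2.resize(im[198:282,380:460],None,fx=3.75,fy=3.75,interpolation=cv2.INTER_CUBIC) #300x315
c[:280,:770]=a;c[285:285+b.shape[0],:b.shape[1]]=b
cv2.imwrite('pics/crop1.png',c)
C=ctrl.calibration('top');print(C['intrinsics'],C['world_from_camera'])
for p,z in [((185,250),.058),((270,243),.03),((422,236),.075),((318,182),.07),((408,163),.036),((268,157),.1),((320,200),0)]:print(p,world('top',p,z).round(3))
```

```text
[[400.87644409   0.         325.51284249]
 [  0.         400.87644409 198.4292811 ]
 [  0.           0.           1.        ]] [[-0.02828039 -0.99473991  0.09845166  0.57828045]
 [-0.99927272  0.02561344 -0.02824845  0.02065731]
 [ 0.02557818 -0.09917894 -0.99474082  0.94145257]
 [ 0.          0.          0.          1.        ]]
(185, 250) [0.561 0.303 0.058]
(270, 243) [0.571 0.123 0.03 ]
(422, 236) [ 0.577 -0.211  0.075]
(318, 182) [0.701 0.011 0.07 ]
(408, 163) [ 0.745 -0.197  0.036]
(268, 157) [0.753 0.116 0.1  ]
(320, 200) [0.668 0.007 0.   ]
```

View pics/crop1.png

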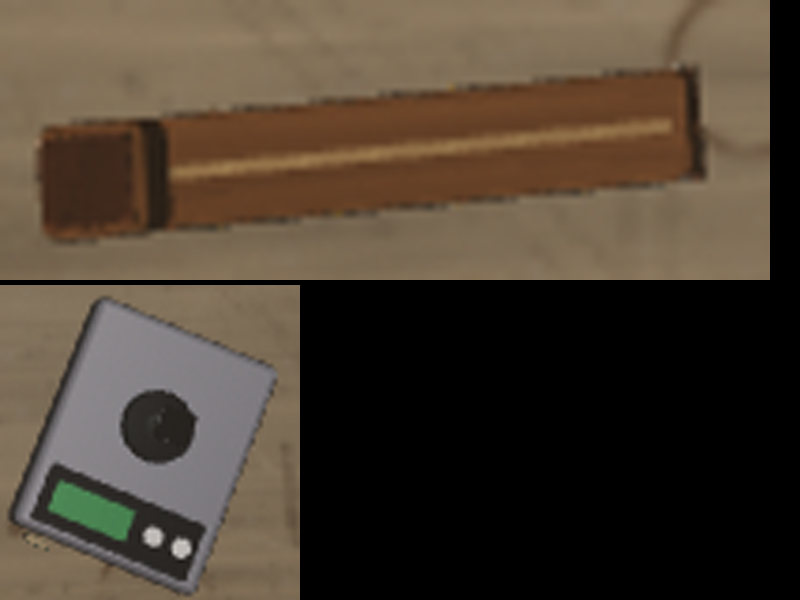

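Run:
```python
from h import *
a=world('top',(195,249.7),.03);b=world('top',(265.7,243),.03);e=world('top',(269.1,242.7),.03)
h=world('top',(176,251),.058)
u=(a-b)[:2];u/=np.linalg.norm(u);L=h[:2]-e[:2]
print(a,b,e,h,'axis',u,'yaw',np.degrees(np.arctan2(u[1],u[0])),'len',np.linalg.norm(L),'mid',e[:2]+.1*u, (h[:2]-.1*u))
print('post',world('top',(422.1,235.6),.04))
P=np.array([world('top',(380+x/3.75,198+(y-285)/3.75),.031) for x,y in [(103,298),(277,370),(192,592),(12,517)]])
for i in range(4):
  d=P[(i+1)%4]-P[i];print(P[i].round(4),np.linalg.norm(d).round(4),np.degrees(np.arctan2(d[1],d[0])).round(1))
print(P.mean(0))
C=ctrl.calibration('wrist');print(C)
```

```text
[0.56072449 0.29017496 0.03      ] [0.57112386 0.13233005 0.03      ] [0.57157745 0.1246913  0.03      ] [0.55965207 0.32270433 0.058     ] axis [-0.06574093  0.99783673] yaw 93.76939608367569 len 0.19837180886015826 mid [0.56500336 0.22447497] [0.56622616 0.22292065]
post [ 0.57774008 -0.22024057  0.04      ]
[ 0.6566 -0.193   0.031 ] 0.1147 -114.1
[ 0.6097 -0.2976  0.031 ] 0.1445 155.7
[ 0.478  -0.2381  0.031 ] 0.1168 65.9
[ 0.5257 -0.1315  0.031 ] 0.1445 -25.2
[ 0.56748391 -0.21502164  0.031     ]
{'intrinsics': array([[309.70691629,   0.        , 322.71179899],
       [  0.        , 309.70691629, 198.23902627],
       [  0.        ,   0.        ,   1.        ]]), 'world_from_camera': array([[ 0.35158303,  0.90750504,  0.22983469,  0.13005476],
       [ 0.93615253, -0.34008759, -0.08921255,  0.54045539],
       [-0.00279692,  0.24652594, -0.96913216,  0.38370362],
       [ 0.        ,  0.        ,  0.        ,  1.        ]])}
```

>>> {"method": "play_rows", "body": {
  "series": [
    [0.0267,-0.0208,0,-4.7],
    [0.0267,-0.0208,0,-4.7],
    [0.0267,-0.0208,0,-4.7],
    [0.0267,-0.0208,0,-4.7],
    [0.0267,-0.0208,0,-4.7]
  ],
  "hand": 0.07
}}

```text
time: 0.52
ee_pos: [0.3268, 0.41, 0.2183]
orientation: [[0.717, -0.001, 0.697], [-0.697, -0.0, 0.717], [-0.0, -1.0, -0.001]]
ft_force: [-0.5, 0.5, -0.3]
grip_width: 0.756
```

>>> {"method": "play_rows", "body": {
  "series": [
    [0.0267,-0.0208,0,-4.7],
    [0.0267,-0.0208,0,-4.7],
    [0.0267,-0.0208,0,-4.7],
    [0.0267,-0.0208,0,-4.7],
    [0.0267,-0.0208,0,-4.7]
  ]
}}

```text
time: 0.93
ee_pos: [0.4604, 0.3058, 0.2183]
orientation: [[0.379, -0.001, 0.925], [-0.925, -0.0, 0.379], [-0.0, -1.0, -0.001]]
ft_force: [-0.5, 0.5, 1.0]
grip_width: 0.751
```

>>> {"method": "play_rows", "body": {
  "series": [
    [0.0267,-0.0208,-0.02,-4.7],
    [0.0267,-0.0208,-0.02,-4.7],
    [0.0267,-0.0208,-0.02,-4.7],
    [0.0267,-0.0208,-0.02,-4.6],
    [0,0,0,0]
  ]
}}

```text
time: 1.35
ee_pos: [0.5684, 0.2191, 0.1334]
orientation: [[0.058, -0.005, 0.998], [-0.998, -0.003, 0.058], [0.003, -1.0, -0.005]]
ft_force: [-0.6, -0.5, 1.1]
grip_width: 0.754
```

Run:
```python
from h import *
o=ctrl.get_obs();print(o['time'],o['ee_pos'],o['orientation'],o['joints'],o['ft_force'],o['moment'])
C=ctrl.calibration('wrist');print(np.array(C['world_from_camera']).tolist())
shot('wrist','w1.png')
```

```text
1.35 [0.5684059  0.21905495 0.13341751] [[ 0.05793141 -0.00509265  0.99830758]
 [-0.99831649 -0.00315419  0.05791584]
 [ 0.0028539  -0.99998206 -0.0052668 ]] [10.67163291 24.77533173 85.89218459 -0.13178585 69.65274238  7.39713355] [-0.59292296 -0.4697556   1.1114337 ] [-0.06947894  0.06650981  0.03347079]
[[0.9983951033988359, 0.05582261929732209, 0.009542153007130934, 0.5663950348634957], [0.056434755154175585, -0.9666269321690159, -0.24989496276676448, 0.288978920566034], [-0.0047260892832772395, 0.25003241625897354, -0.9682259317430946, 0.299008291690031], [0.0, 0.0, 0.0, 1.0]]
```

View pics/w1.png

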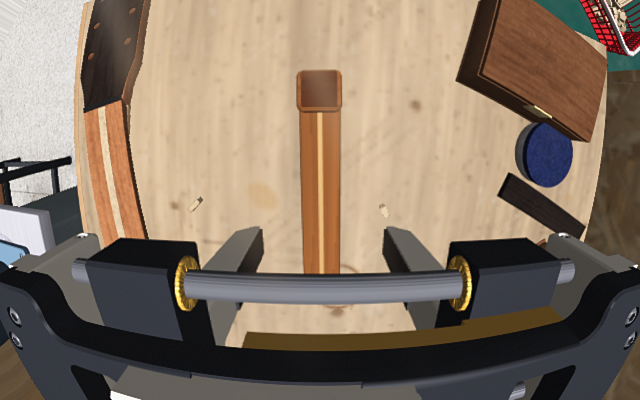

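The wrist view shows the heel top at (297–341, 70–112) and the stripe running from (319,115) to (322,268). The blank sits between the fingers.

Run:
```python
from h import *
f=world('wrist',(319,70),.058);g=world('wrist',(319,112),.058)
a=world('wrist',(319,116),.03);b=world('wrist',(322,266),.03)
u=(a-b)[:2];u/=np.linalg.norm(u)
print(f,g,np.linalg.norm((f-g)[:2]),a,b,'yaw',np.degrees(np.arctan2(u[1],u[0])))
print('mid',f[:2]-.1*u, world('wrist',(297,91),.058),world('wrist',(341,91),.058), ctrl.get_obs()['ee_pos'])
```

```text
[0.55797728 0.33042795 0.058     ] [0.55998311 0.29719744 0.058     ] 0.033290991968071976 [0.55967445 0.29444036 0.03      ] [0.57074401 0.15338501 0.03      ] yaw 94.48718743127182
mid [0.5658009  0.23073446] [0.54197231 0.31286929 0.058     ] [0.57595301 0.31481765 0.058     ] [0.56671164 0.22115713 0.13516568]
```

>>> {"method": "play_rows", "body": {
  "series": [
    [-0.0013,0.005,-0.034,0.5],
    [0,0,-0.034,0],
    [0,0,-0.034,0],
    [0,0,-0.02,0],
    [0,0,-0.012,0]
  ]
}}

```text
time: 1.82
ee_pos: [0.5623, 0.2296, 0.0023]
orientation: [[0.077, -0.005, 0.997], [-0.997, -0.001, 0.077], [0.0, -1.0, -0.005]]
ft_force: [0.1, 1.3, 0.1]
grip_width: 0.753
```

>>> {"method": "play_rows", "body": {
  "series": [
    [0,0,0,0],
    [0,0,0,0]
  ]
}}

```text
time: 1.98
ee_pos: [0.565, 0.2297, 0.0053]
orientation: [[0.076, 0.0, 0.997], [-0.997, 0.0, 0.076], [-0.0, -1.0, 0.0]]
ft_force: [0.9, -0.0, 0.7]
grip_width: 0.755
```

```bash
cat > m.py <<'E'
from h import *
# average several readings isn't possible without time: use one
o=ctrl.get_obs();print(round(o['time'],2),o['ee_pos'].round(4),o['orientation'].round(3).tolist(),o['ft_force'].round(2),o['moment'].round(3),round(o['grip_width']*.093,4))
E
python3 m.py
```

```text
1.98 [0.565  0.2297 0.0053] [[0.076, 0.0, 0.997], [-0.997, 0.0, 0.076], [-0.0, -1.0, 0.0]] [ 0.94 -0.01  0.65] [-0.072  0.095  0.024] 0.0702
```

```bash
cat > m.py <<'E'
from h import *
import sys
n=int(sys.argv[1]);F=[];M=[]
for i in range(n):
    im=ctrl.camera('wrist' if len(sys.argv)<3 else sys.argv[2]);o=ctrl.get_obs();F.append(o['ft_force']);M.append(o['moment'])
if len(sys.argv)>3: cv2.imwrite('pics/'+sys.argv[3],im[:,:,::-1])
print(round(o['time'],2),o['ee_pos'].round(4),o['orientation'].round(3).tolist(),round(o['grip_width']*.093,4))
print(np.mean(F,0).round(3),np.std(F,0).round(2),np.mean(M,0).round(4),np.std(M,0).round(3))
E
python3 m.py 8
```

```text
2.38 [0.5656 0.2291 0.0055] [[0.075, 0.001, 0.997], [-0.997, 0.0, 0.075], [-0.0, -1.0, 0.001]] 0.0701
[-0.268 -0.031 -0.02 ] [0.72 0.55 0.4 ] [-0.0772  0.0739 -0.0077] [0.015 0.032 0.019]
```

>>> {"method": "play_rows", "body": {
  "series": [
    [0,0,0,0],
    [0,0,0,0],
    [0,0,0,0],
    [0,0,0,0],
    [0,0,0,0]
  ],
  "hand": 0
}}

```text
time: 2.8
ee_pos: [0.5651, 0.2289, 0.0046]
orientation: [[0.075, -0.0, 0.997], [-0.997, -0.0, 0.075], [0.0, -1.0, -0.0]]
ft_force: [0.1, 0.4, 0.9]
grip_width: 0.443
```

>>> {"method": "play_rows", "body": {
  "series": [
    [0,0,0.003,0],
    [0,0,0.003,0],
    [0,0,0.003,0],
    [0,0,0.003,0],
    [0,0,0,0]
  ]
}}

```text
time: 3.22
ee_pos: [0.5652, 0.229, 0.017]
orientation: [[0.075, 0.0, 0.997], [-0.997, 0.0, 0.075], [0.0, -1.0, 0.0]]
ft_force: [0.7, 0.6, -6.0]
grip_width: 0.388
```

```bash
python3 m.py 10 wrist w2.png
```

```text
3.72 [0.565  0.229  0.0165] [[0.075, -0.0, 0.997], [-0.997, -0.0, 0.075], [0.0, -1.0, -0.0]] 0.0361
[-0.075  0.036 -5.531] [0.33 0.58 0.44] [-0.1772  0.049  -0.002 ] [0.021 0.027 0.027]
```

View pics/w2.png

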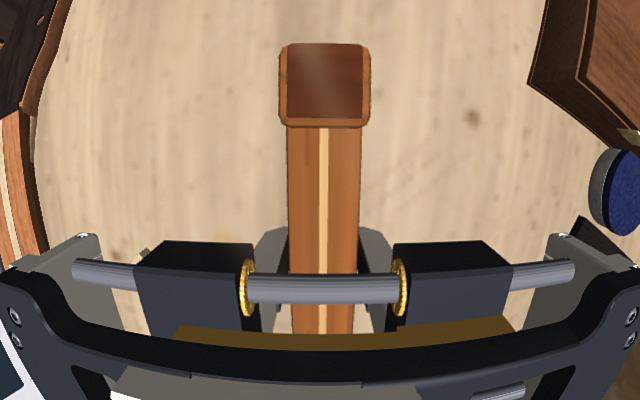

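Gripped at 36 mm. The force is 5.5 N and the moment puts the balance point about 18 mm towards the heel. I'll lift a bit more to rule out a dragging end, then measure again.

>>> {"method": "play_rows", "body": {
  "series": [
    [0,0,0.008,0],
    [0,0,0.008,0],
    [0,0,0.008,0],
    [0,0,0,0],
    [0,0,0,0]
  ]
}}

```text
time: 4.13
ee_pos: [0.566, 0.2292, 0.042]
orientation: [[0.075, 0.003, 0.997], [-0.997, 0.001, 0.075], [-0.0, -1.0, 0.003]]
ft_force: [0.2, 0.5, -5.0]
grip_width: 0.385
```

```bash
python3 m.py 12 wrist w3.png
```

```text
4.73 [0.5651 0.229  0.0406] [[0.075, -0.0, 0.997], [-0.997, -0.0, 0.075], [0.0, -1.0, -0.0]] 0.0362
[ 0.408 -0.163 -5.581] [0.57 0.72 0.43] [-0.171   0.0584 -0.0037] [0.019 0.029 0.028]
```

>>> {"method": "play_rows", "body": {
  "series": [
    [0,0,-0.012,0],
    [0,0,-0.01,0],
    [0,0,-0.006,0],
    [0,0,-0.004,0],
    [0,0,-0.001,0]
  ]
}}

```text
time: 5.15
ee_pos: [0.5643, 0.2288, 0.0064]
orientation: [[0.075, -0.002, 0.997], [-0.997, -0.0, 0.075], [0.0, -1.0, -0.002]]
ft_force: [0.1, 0.7, -5.2]
grip_width: 0.385
```

>>> {"method": "play_rows", "body": {
  "series": [
    [0,0,-0.001,0],
    [0,0,-0.001,0],
    [0,0,0,0]
  ]
}}

```text
time: 5.4
ee_pos: [0.5649, 0.229, 0.0063]
orientation: [[0.075, -0.0, 0.997], [-0.997, -0.0, 0.075], [0.0, -1.0, -0.0]]
ft_force: [-3.6, -0.6, 0.3]
grip_width: 0.388
```

>>> {"method": "play_rows", "body": {
  "series": [
    [0,0,0,0],
    [0,0,0,0],
    [-0.0006,0.0085,0,0],
    [-0.0006,0.0085,0,0],
    [0,0,0,0]
  ],
  "hand": 0.055
}}

```text
time: 5.82
ee_pos: [0.5642, 0.248, 0.0061]
orientation: [[0.076, 0.001, 0.997], [-0.997, 0.001, 0.076], [-0.001, -1.0, 0.001]]
ft_force: [-0.4, -0.1, 0.0]
grip_width: 0.588
```

```bash
python3 m.py 10
```

```text
6.32 [0.5639 0.2458 0.0056] [[0.075, -0.0, 0.997], [-0.997, -0.0, 0.075], [0.0, -1.0, -0.0]] 0.0549
[ 0.131 -0.092 -0.375] [0.44 0.44 0.59] [-0.0545  0.0596  0.0013] [0.023 0.033 0.034]
```

>>> {"method": "play_rows", "body": {
  "series": [
    [0,0,0,0],
    [0,0,0,0],
    [0,0,0,0],
    [0,0,0,0],
    [0,0,0,0]
  ],
  "hand": 0
}}

```text
time: 6.73
ee_pos: [0.5638, 0.2459, 0.0057]
orientation: [[0.075, -0.0, 0.997], [-0.997, -0.0, 0.075], [0.0, -1.0, -0.0]]
ft_force: [0.2, -0.4, -0.4]
grip_width: 0.384
```

>>> {"method": "play_rows", "body": {
  "series": [
    [0,0,0,0],
    [0,0,0.01,0],
    [0,0,0.01,0],
    [0,0,0.01,0],
    [0,0,0,0]
  ]
}}

```text
time: 7.15
ee_pos: [0.5655, 0.2465, 0.0384]
orientation: [[0.075, 0.004, 0.997], [-0.997, 0.001, 0.075], [-0.001, -1.0, 0.004]]
ft_force: [0.2, 0.5, -4.4]
grip_width: 0.384
```

```bash
python3 m.py 16 wrist w4.png
```

```text
7.95 [0.5639 0.246  0.0356] [[0.075, -0.0, 0.997], [-0.997, 0.0, 0.075], [-0.0, -1.0, -0.0]] 0.0359
[-0.146 -0.013 -5.53 ] [0.42 0.61 0.44] [-0.0796  0.0489 -0.0077] [0.036 0.029 0.037]
```

```bash
python3 m.py 30
```

```text
9.45 [0.5639 0.246  0.0357] [[0.075, 0.0, 0.997], [-0.997, -0.0, 0.075], [0.0, -1.0, 0.0]] 0.036
[-0.051  0.069 -5.383] [0.58 0.52 0.5 ] [-0.0762  0.0552 -0.0094] [0.026 0.032 0.034]
```

>>> {"method": "play_rows", "body": {
  "series": [
    [0,0,-0.012,0],
    [0,0,-0.01,0],
    [0,0,-0.006,0],
    [0,0,-0.001,0],
    [0,0,-0.001,0]
  ]
}}

```text
time: 9.87
ee_pos: [0.5627, 0.2457, 0.0052]
orientation: [[0.075, -0.003, 0.997], [-0.997, -0.001, 0.075], [0.001, -1.0, -0.003]]
ft_force: [-5.8, -2.4, 8.2]
grip_width: 0.385
```

>>> {"method": "play_rows", "body": {
  "series": [
    [0,0,0,0],
    [0,0,0,0]
  ]
}}

```text
time: 10.03
ee_pos: [0.5638, 0.246, 0.0053]
orientation: [[0.075, -0.0, 0.997], [-0.997, 0.0, 0.075], [-0.0, -1.0, -0.0]]
ft_force: [-0.9, -0.2, -5.2]
grip_width: 0.386
```

>>> {"method": "play_rows", "body": {
  "series": [
    [0,0,0,0],
    [0,0,0,0],
    [0,0,0,0],
    [0,0,0,0],
    [0,0,0,0]
  ],
  "hand": 0.055
}}

```text
time: 10.45
ee_pos: [0.5643, 0.2461, 0.006]
orientation: [[0.075, 0.001, 0.997], [-0.997, 0.0, 0.075], [-0.0, -1.0, 0.001]]
ft_force: [0.1, 0.2, -0.3]
grip_width: 0.588
```

```bash
python3 m.py 30
```

```text
11.95 [0.5639 0.246  0.0057] [[0.075, -0.0, 0.997], [-0.997, -0.0, 0.075], [0.0, -1.0, -0.0]] 0.0548
[-0.007  0.198  0.032] [0.48 0.45 0.36] [-0.0721  0.0676  0.0028] [0.032 0.028 0.037]
```

Refined offset is about 1.7 mm more towards the heel. I'll correct the grip, lift, verify, and carry to a spot beside the scale where the wrist camera can see the post.

>>> {"method": "play_rows", "body": {
  "series": [
    [-0.0001,0.0017,0,0],
    [0,0,0,0],
    [0,0,0,0],
    [0,0,0,0],
    [0,0,0,0]
  ],
  "hand": 0
}}

```text
time: 12.37
ee_pos: [0.5638, 0.2477, 0.0057]
orientation: [[0.075, -0.0, 0.997], [-0.997, 0.0, 0.075], [-0.0, -1.0, -0.0]]
ft_force: [0.2, 1.1, -0.2]
grip_width: 0.386
```

>>> {"method": "play_rows", "body": {
  "series": [
    [0,0,0,0],
    [0,0,0.004,0],
    [0,0,0.01,0],
    [0,0,0.01,0],
    [0,0,0.006,0]
  ]
}}

```text
time: 12.78
ee_pos: [0.5643, 0.2478, 0.0371]
orientation: [[0.075, 0.001, 0.997], [-0.997, 0.0, 0.075], [-0.0, -1.0, 0.001]]
ft_force: [1.0, 0.5, -5.6]
grip_width: 0.386
```

```bash
python3 m.py 30 wrist w5.png
```

```text
14.28 [0.5638 0.2477 0.0357] [[0.075, -0.0, 0.997], [-0.997, 0.0, 0.075], [-0.0, -1.0, -0.0]] 0.0356
[-0.16  -0.014 -5.405] [0.44 0.52 0.56] [-0.0775  0.056   0.0025] [0.023 0.03  0.035]
```

View pics/w5.png

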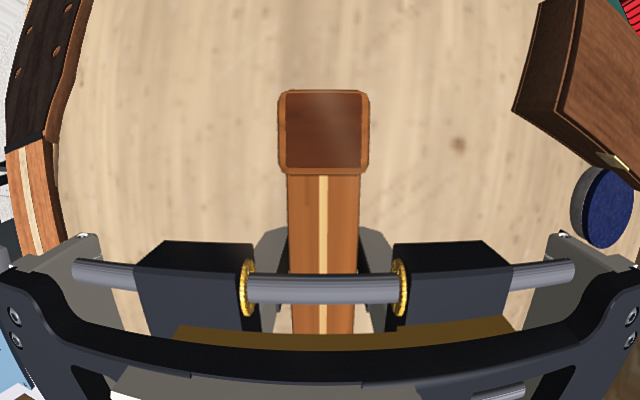

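The heel is straight and level in the grip and the residual moment is about 0 (offset about 1.5 ± 1 mm). Carrying it now.

>>> {"method": "play_rows", "body": {
  "series": [
    [0,0,0.02,0],
    [0,-0.01,0.03,0],
    [-0.002,-0.02,0.03,-0.8],
    [-0.005,-0.03,0.015,-1.6],
    [-0.005,-0.03,0,-1.6]
  ]
}}

```text
time: 14.7
ee_pos: [0.5546, 0.1577, 0.1353]
orientation: [[0.006, 0.009, 1.0], [-1.0, 0.001, 0.006], [-0.001, -1.0, 0.009]]
ft_force: [1.0, -0.4, -4.5]
grip_width: 0.383
```

>>> {"method": "play_rows", "body": {
  "series": [
    [-0.005,-0.03,0,-1.7],
    [-0.005,-0.03,0,-1.7],
    [-0.005,-0.03,0,-1.7],
    [-0.005,-0.03,0,-1.7],
    [-0.005,-0.03,0,-1.7]
  ]
}}

```text
time: 15.12
ee_pos: [0.5263, 0.0064, 0.1309]
orientation: [[-0.144, 0.0, 0.99], [-0.99, -0.0, -0.144], [0.0, -1.0, 0.0]]
ft_force: [0.4, 0.1, -4.7]
grip_width: 0.387
```

>>> {"method": "play_rows", "body": {
  "series": [
    [-0.005,-0.03,0,-1.7],
    [-0.005,-0.03,0,-1.7],
    [-0.005,-0.03,0,-1.7],
    [-0.005,-0.03,0,-1.7],
    [-0.005,-0.03,0,-1.7]
  ]
}}

```text
time: 15.53
ee_pos: [0.5013, -0.1437, 0.1309]
orientation: [[-0.289, 0.0, 0.957], [-0.957, -0.0, -0.289], [0.0, -1.0, 0.0]]
ft_force: [0.5, -0.8, -4.7]
grip_width: 0.384
```

>>> {"method": "play_rows", "body": {
  "series": [
    [-0.005,-0.03,0,-1.7],
    [-0.005,-0.03,0,-1.7],
    [-0.005,-0.03,0,-1.7],
    [-0.004,-0.03,0,-1.6],
    [-0.004,-0.018,0,-1.2]
  ]
}}

```text
time: 15.95
ee_pos: [0.4785, -0.2837, 0.131]
orientation: [[-0.419, 0.001, 0.908], [-0.908, -0.002, -0.419], [0.001, -1.0, 0.002]]
ft_force: [-0.0, 0.1, -6.1]
grip_width: 0.383
```

>>> {"method": "play_rows", "body": {
  "series": [
    [0,0,0,0],
    [0,0,0,0],
    [0,0,0,0],
    [0,0,0,0]
  ]
}}

```text
time: 16.28
ee_pos: [0.4788, -0.2792, 0.1306]
orientation: [[-0.415, -0.0, 0.91], [-0.91, 0.001, -0.415], [-0.0, -1.0, -0.001]]
ft_force: [1.1, -0.3, -4.8]
grip_width: 0.386
```

```bash
python3 m.py 4 wrist w6.png
```

```text
16.48 [ 0.4791 -0.2795  0.1307] [[-0.415, 0.0, 0.91], [-0.91, 0.0, -0.415], [-0.0, -1.0, 0.0]] 0.0362
[ 0.162 -0.006 -5.455] [0.2  0.8  0.28] [-0.0826  0.0965 -0.0304] [0.038 0.017 0.036]
```

View pics/w6.png

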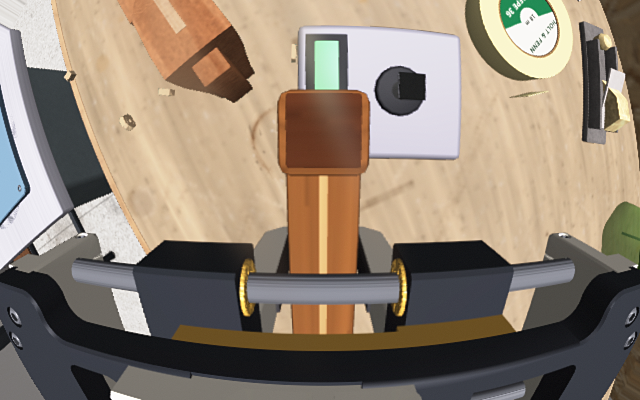

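The wrist view shows the post's top square at (399–426, 73–101), centre about (412.5,87). The collar is centred near (399,90) and the blank is aligned with the scale.

Run:
```python
from h import *
im=cv2.imread('pics/w6.png')
cv2.imwrite('pics/c6.png',cv2.resize(im[55:125,360:450],None,fx=8,fy=8,interpolation=cv2.INTER_CUBIC))
p=world('wrist',(412.5,87),.075);print(p,world('wrist',(399,90),.04))
q=[world('wrist',x,.075) for x in [(399,73),(426,73),(426,101),(399,101)]];print(np.array(q).round(4))
o=ctrl.get_obs();print(p-o['ee_pos'])
```

```text
[ 0.57870775 -0.21898711  0.075     ] [ 0.57771806 -0.21754342  0.04      ]
[[ 0.5735 -0.2059  0.075 ]
 [ 0.593  -0.213   0.075 ]
 [ 0.5843 -0.2322  0.075 ]
 [ 0.5649 -0.2247  0.075 ]]
[ 0.09965578  0.06048081 -0.0557445 ]
```

View pics/c6.png

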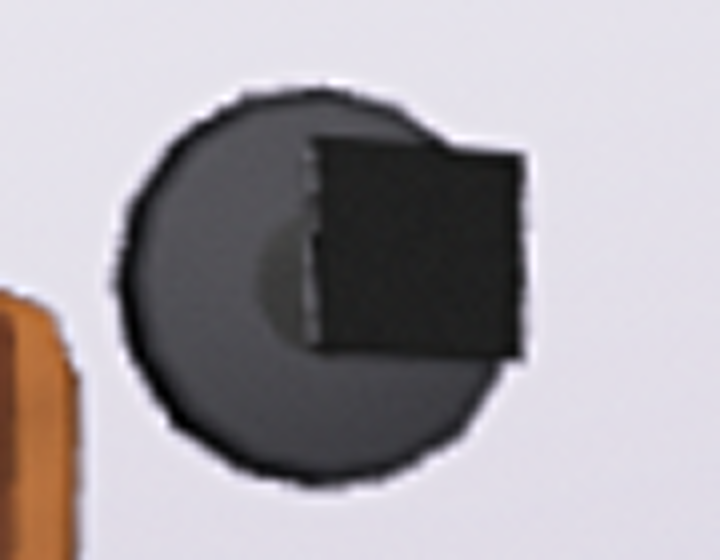

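The crop confirms the post centre near (412,86.5), which is (0.5785, -0.219), and the size matches 20 mm. Moving above it and lowering.

>>> {"method": "play_rows", "body": {
  "series": [
    [0.015,0.009,0,0],
    [0.027,0.0163,0,0],
    [0.03,0.018,0,0],
    [0.02,0.012,0,0],
    [0.007,0.0042,0,0]
  ]
}}

```text
time: 16.9
ee_pos: [0.5808, -0.2182, 0.1307]
orientation: [[-0.414, 0.002, 0.91], [-0.91, 0.001, -0.414], [-0.001, -1.0, 0.002]]
ft_force: [0.2, -0.4, -5.9]
grip_width: 0.387
```

>>> {"method": "play_rows", "body": {
  "series": [
    [0,0,-0.012,0],
    [0,0,-0.014,0],
    [0,0,-0.01,0],
    [0,0,-0.005,0],
    [0,0,0,0]
  ]
}}

```text
time: 17.32
ee_pos: [0.5765, -0.2203, 0.088]
orientation: [[-0.416, -0.003, 0.909], [-0.909, 0.002, -0.416], [-0.0, -1.0, -0.003]]
ft_force: [-0.2, 0.5, -5.4]
grip_width: 0.387
```

>>> {"method": "play_rows", "body": {
  "series": [
    [0,0,-0.003,0],
    [0,0,-0.003,0],
    [0,0,-0.002,0],
    [0,0,-0.001,0],
    [0,0,0,0]
  ]
}}

```text
time: 17.73
ee_pos: [0.5778, -0.2209, 0.0807]
orientation: [[-0.416, 0.0, 0.909], [-0.909, -0.0, -0.416], [-0.0, -1.0, 0.0]]
ft_force: [-0.2, 0.5, -6.1]
grip_width: 0.386
```

```bash
python3 m.py 6
```

```text
18.03 [ 0.5779 -0.2209  0.0808] [[-0.416, 0.0, 0.909], [-0.909, -0.0, -0.416], [0.0, -1.0, 0.0]] 0.0359
[-0.098 -0.007 -5.625] [0.29 0.24 0.25] [-0.079   0.1038  0.0015] [0.035 0.032 0.012]
```

>>> {"method": "play_rows", "body": {
  "series": [
    [0,0.0005,-0.001,0],
    [0,0,-0.001,0],
    [0,0,-0.001,0],
    [0,0,0,0],
    [0,0,0,0]
  ]
}}

```text
time: 18.45
ee_pos: [0.578, -0.2205, 0.0779]
orientation: [[-0.416, 0.001, 0.909], [-0.909, -0.0, -0.416], [0.0, -1.0, 0.001]]
ft_force: [0.2, 0.1, -2.4]
grip_width: 0.384
```

```bash
python3 m.py 6
```

```text
18.75 [ 0.578  -0.2204  0.0778] [[-0.416, 0.001, 0.909], [-0.909, -0.0, -0.416], [0.0, -1.0, 0.001]] 0.0355
[ 0.421 -0.33  -2.487] [0.41 0.31 0.49] [-0.1206  0.0283  0.017 ] [0.029 0.02  0.015]
```

>>> {"method": "play_rows", "body": {
  "series": [
    [0,0,-0.001,0],
    [0,0,-0.001,0],
    [0,0,-0.0005,0],
    [0,0,0,0],
    [0,0,0,0]
  ]
}}

```text
time: 19.17
ee_pos: [0.578, -0.2204, 0.0754]
orientation: [[-0.416, 0.0, 0.909], [-0.909, -0.0, -0.416], [0.0, -1.0, 0.001]]
ft_force: [-0.2, -0.1, -0.6]
grip_width: 0.383
```

```bash
python3 m.py 8 scene s2.png
```

```text
19.57 [ 0.578  -0.2204  0.0753] [[-0.416, 0.001, 0.909], [-0.909, -0.0, -0.416], [0.0, -1.0, 0.001]] 0.0363
[ 0.822 -0.569  0.123] [0.59 0.39 0.34] [-0.1687 -0.0456 -0.0077] [0.029 0.039 0.024]
```

Run:
```python
from h import *
im=cv2.imread('pics/s2.png');cv2.imwrite('pics/c7.png',cv2.resize(im[100:230,290:480],None,fx=4,fy=4,interpolation=cv2.INTER_CUBIC))
```

```text
(no output)
```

View pics/c7.png

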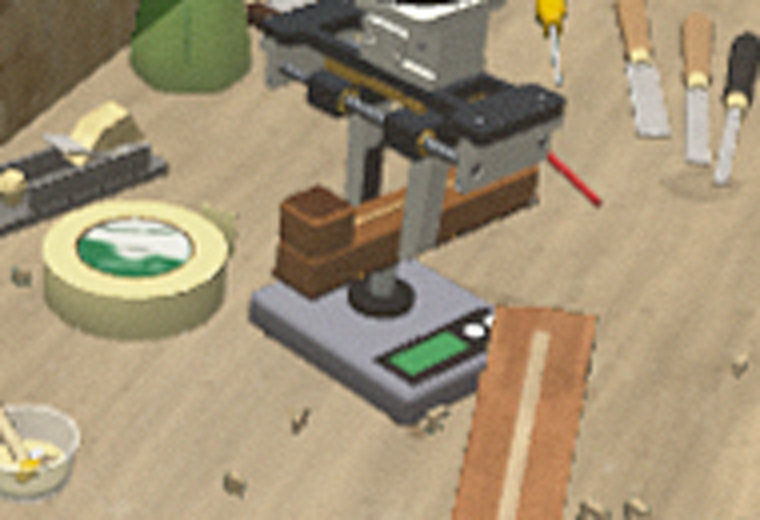

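The scene crop shows the blank level over the post between the fingers. The post is carrying the full weight (ft z ≈ 0, depression ≈ 5.5 mm, stop at 14). Releasing.

>>> {"method": "play_rows", "body": {
  "series": [
    [0,0,0,0],
    [0,0,0,0],
    [0,0,0,0],
    [0,0,0,0],
    [0,0,0,0]
  ],
  "hand": 0.065
}}

```text
time: 19.98
ee_pos: [0.5777, -0.2202, 0.0751]
orientation: [[-0.416, -0.0, 0.909], [-0.909, 0.0, -0.416], [-0.0, -1.0, -0.0]]
ft_force: [0.6, -0.4, 0.3]
grip_width: 0.679
```

```bash
python3 m.py 4 wrist w8.png
```

```text
20.18 [ 0.5778 -0.2203  0.0751] [[-0.416, -0.0, 0.909], [-0.909, 0.0, -0.416], [-0.0, -1.0, -0.0]] 0.065
[ 0.364  0.111 -0.415] [0.25 0.24 0.44] [-0.0799  0.1025 -0.0046] [0.039 0.012 0.022]
```

View pics/w8.png

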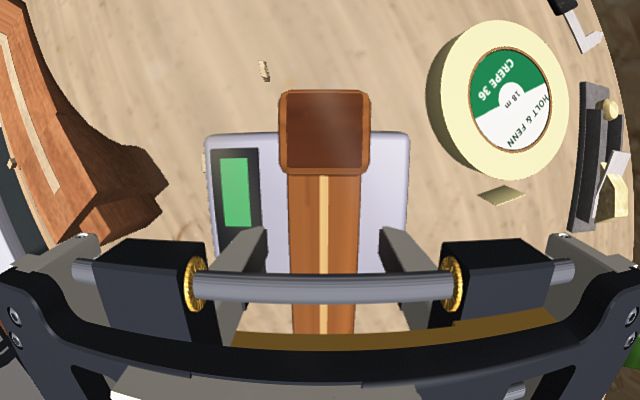

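Released. The blank has not moved in the image (heel at rows 90–172, as before) and stays level. Raising straight up.

>>> {"method": "play_rows", "body": {
  "series": [
    [0,0,0.006,0],
    [0,0,0.012,0],
    [0,0,0.018,0],
    [0,0,0.025,0],
    [0,0,0.03,0]
  ]
}}

```text
time: 20.6
ee_pos: [0.577, -0.2199, 0.1669]
orientation: [[-0.416, -0.002, 0.909], [-0.909, 0.001, -0.416], [-0.0, -1.0, -0.002]]
ft_force: [1.7, -0.1, 0.7]
grip_width: 0.696
```

>>> {"method": "play_rows", "body": {
  "series": [
    [0,0,0.03,0],
    [0,0,0.02,0],
    [0,0,0,0],
    [0,0,0,0],
    [0,0,0,0]
  ]
}}

```text
time: 21.02
ee_pos: [0.5773, -0.22, 0.2158]
orientation: [[-0.416, -0.001, 0.909], [-0.909, 0.0, -0.416], [-0.0, -1.0, -0.001]]
ft_force: [-0.3, 0.9, -0.8]
grip_width: 0.697
```

```bash
python3 m.py 10; python3 m.py 1 scene s3.png
python3 - <<'E'
from h import *
im=cv2.imread('pics/s3.png');cv2.imwrite('pics/c8.png',cv2.resize(im[90:270,230:450],None,fx=3.3,fy=3.3,interpolation=cv2.INTER_CUBIC))
E
```

```text
21.52 [ 0.5777 -0.2203  0.2158] [[-0.416, -0.0, 0.909], [-0.909, 0.0, -0.416], [-0.0, -1.0, -0.001]] 0.0653
[-0.137  0.073 -0.06 ] [0.61 0.45 0.57] [-0.0694  0.1114  0.0198] [0.017 0.022 0.023]
21.57 [ 0.5778 -0.2203  0.216 ] [[-0.416, -0.0, 0.909], [-0.909, 0.0, -0.416], [-0.0, -1.0, -0.0]] 0.0649
[ 0.677 -1.297  0.044] [0. 0. 0.] [-0.0631  0.1181  0.0855] [0. 0. 0.]
```

View pics/c8.png

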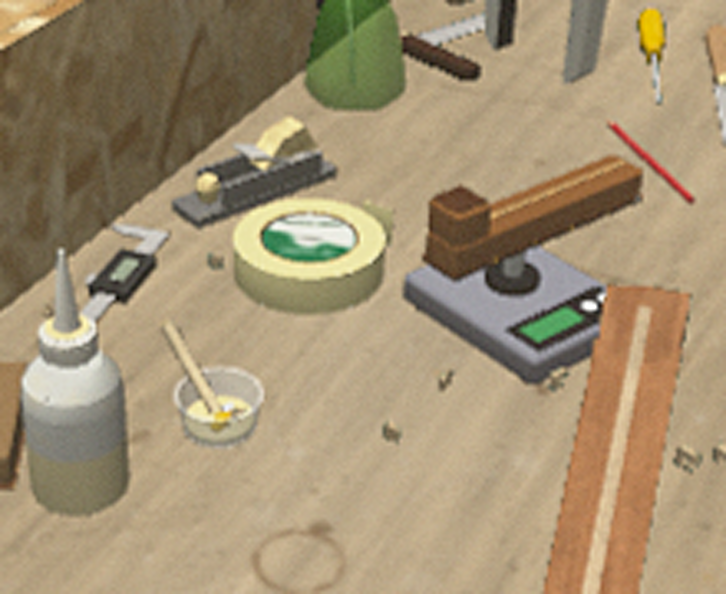

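The blank stands level on the post alone, the fingers are clear, and the cup, bottle and tape have not moved. Handing in.

```bash
python3 -c "
from station import ctrl
print(ctrl.hand_in())"
```

```text
the job is handed in; nothing more can be done
None
```

The neck blank is on the scale post, balanced and standing alone, and the job is handed in at about 21.6 s of the 56 s allowed. It weighs about 5.5 N (0.56 kg).

- **Finding the balance:** A trial lift near the middle showed the heel end heavy, with the balance point about 18 mm towards the heel. I moved the grip twice, 18.7 mm in all. The last lift was level, with the grip within about 1.5 ± 1 mm of balance by the moment reading.
- **Placing:** I lowered it in line with the post until the post carried the full weight, at about 5.5 mm of travel, well short of the 14 mm stop. Then I let go and raised the gripper straight up.
- **Last checks:** The pictures after release show the blank level on the post with the gripper clear, and the cup, bottle and tape where they were.
- **Disagreements:**
  - The first overhead and wrist-camera positions for the blank differed by about 7 mm along its length. I set the grip by the moment readings instead.
  - With the full weight on the post, about 1 N of sideways load and an extra sideways moment showed at the wrist. Both were gone once I let go, and the blank did not shift.

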